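Snap ring onto a turntable spindle

ROBOT

A 6-joint arm with a two-finger parallel gripper is mounted at the origin on the work surface. World frame = base frame: x ahead of the robot, y to its left, z up, the work surface at z = 0. Lengths are in m, angles in rad, forces in N, time in s.
With the tool pointing down it reaches from about 0.35 to 0.975 m from the base axis. Payload 4.9 kg.
Tool frame: the origin (TCP) lies at the very end of the fingers, on their centre line; the grasp point (between the pads) lies 19 mm behind it; z points along the fingers, y is the line along which they close (so a half turn about z gives the same grasp; the last joint's range is limited). The gripper opens to 85 mm and grips with 20 to 120 N. Pads are 22 mm wide; open, the fingers measure 114 mm over their backs; the gripper's body (76 mm by 85 mm) begins 54 mm behind the grasp point. The pads swing forward as they close: fully open they stand 13 mm farther back than shut.
Start: joints at [-1.331, 0.053, 1.613, -0, 1.476, -0.119], TCP at [0.219, -0.585, 0.231] pointing down, gripper open.
Joint ranges: [-3.01, 3.01], [-1.01, 2.22], [0.06, 2.58], [-1.02, 4.17], [0.09, 2.62], [-3.14, 3.14]. Speed limits (rad/s): [2.57, 2.57, 3.14, 3.14, 3.14, 3.14].

INTERFACE

Orientations are given as a unit quaternion [w, x, y, z].
In Python, from plant import manip gives the robot as it stands.
- The arm moves only by the tool move_arm, never from a script. Its argument "plan" is a list that holds one entry, the list of rows, each a list of 7 numbers: the shift along the tool's x, y, z as a fraction of full scale, then the turn, a rotation vector about the tool's x, y, z as a fraction of full scale, then the closure, from 0 (fully open) to 1 (shut). In form: [[[dx, dy, dz, wx, wy, wz, fingers], ...]]. A call has exactly 10 rows; each row shifts and turns the commanded pose from where the row before left it, along the tool's axes as they then stand; what a row does not reach is not made up. Full scale, the value 1, is 0.12 m for a shift and 0.15 rad for a turn. A row lasts 1/8 s, in which the tool goes at most 62.5 mm and 10.7 degrees, less where a joint would pass 70% of its speed; a pose out of reach is approached as far as the arm can. A call with a number of a shift or a turn outside -1 to 1 is refused whole. A call with a gripper value outside its range is refused whole. The fingers move at their own pace and stop on an object; the grip force is fixed at half the most. Time passes only in rows, so rows that do not move let the fingers close, or fill a call up. It gives the time, the measured TCP pose, the force, the opening and the grip force at its end, in the units of the state.
- manip.state(): the state, without advancing time (a new reading comes with each control period).
- manip.grab_frame(name): name is "scene" or "side" or "wrist"; returns a dict with "pixels" (420x560x3 uint8, blue, green, red), "depth" (420x560 float32, m along the optical axis (not along the pixel's ray), 0 where there is no reading), "vfov" (degrees; the focal length in pixels is half the picture's height over the tangent of half this angle, whatever the lens; pixels are square), "cx", "cy" (the principal point, pixels), "view" (4x4, takes a point from world to camera coordinates). Camera axes: x right, y down, z forward; pixel columns grow to the right and rows downward; lengths in m; the calibration is good to about 2 mm. The wrist camera is an equidistant fisheye: a pixel r from the principal point sees the ray r / f radians off the axis. A picture is of the moment at which its call begins.
- manip.job_done(): hands the job in; it is judged then, once.
The state is a dict: "time": time; "joint_pos": joint angles; "joint_vel": joint speeds; "joint_efforts": joint torques, N m; "tool_pos": TCP position; "tool_rot": TCP orientation; "contact_force": force on the tool from outside, world axes, zero at the start; "ft_torque": the same for the moment, N m; "gripper_width": opening from 0.0 (shut) to 1.0 (fully open); "grasp_force": force on a finger pad.
Only numpy, scipy, OpenCV 4.12 (cv2) and the standard library are available. Lean on these libraries where they do the work, as an engineer would, in place of code of your own. Each camera call takes 0.05 s, during which the arm holds its last target. There are 200 camera calls.

TASK

Reassemble the revolving soldering turntable: lower the blue plate (do not drop it), hub up, over the upright spindle until it sits flat on the shoulder, and let go of it. Then take the orange-handled snap ring pliers, squeeze them to spread the ring before it reaches the shaft, and slide the spread ring level down around the shaft until it is at the dark groove, centred and touching neither the shaft nor the plate. Finish while still holding the pliers there, squeezed, with the ring spread; leave everything else on the bench alone.

Things in the scene. Friction and masses are not known exactly. Their poses are not given: they have to be found in the camera images.
- spindle: upright turntable spindle, bolted down; origin on its axis at bench level, z up. Blue round foot 100 across, grey column 38 across up to a flat shoulder 60 above the bench, then a steel shaft 25 across with one dark groove 6 tall (21 across, 96 to 102 above the bench) and a tapered nose 18 across at its end, 113 above the bench (mm)
- spindle_shoulder (a point): point on the spindle axis at the level of the shoulder, 60 above the bench
- spindle_groove (a point): point on the spindle axis at mid-height of the groove, 99 above the bench
- spindle_tip (a point): point on the spindle axis at the top end of the shaft, 113 above the bench
- turntable: loose turntable plate, about 160 g: blue disc 100 across, 6 thick, with a brass hub 44 across standing on it (6 to 32 above the underside), through hole 29 across (mm); origin at the centre of the underside, z up along the axis. Lies flat on the bench, hub up; grip it across the hub from above. Seated, its hub ends 92 above the bench
- rest: dark wooden pliers rest, fixed: base plate 160 x 44 x 10, post 22 wide under the pivot, bar 90 wide across, 108 behind the post, under the handle ends; tops 40 above the bench (mm), the handles are free underneath between them. Origin on the bench under the post; x points the way the pliers point
- pliers: orange-handled pliers, 150 g, level on the rest, steel ring already held on the jaw tips. Origin at the pivot, level with the handles' underside; x forward to the ring, z up. Handles from x = -26 to -116 mm, z 0 to 16 mm, 9 thick. Squeezing them spreads the ring, a spring reopens them: 3 N starts it, 9 N reaches the stop; hold with 20 to 30 N
- pliers_grip (a point): point midway between the handles where they are best gripped, 55 mm behind the pivot, 8 mm above the handles' underside; fingers close across the pliers' x axis. Here the handles measure about 59 mm over their outsides relaxed, about 35 mm and parallel at the stop
- ring_center (a point): centre of the snap ring when spread: 58 mm ahead of the pivot on the pliers' x axis, mid-thickness, level with the handles' underside. The ring lies level, flat steel 4 wide and 3.5 thick, gap towards the pliers. At the stop it is a circle 32 inside, 40 outside; relaxed a pointed oval 21 wide inside, too narrow for the shaft (mm)
- handle_left (a joint): how far each handle is squeezed in, rad: 0 relaxed (ring shut), 0.211 at the stop (ring fully spread); the right handle mirrors it
- torch: bystander, leave alone: red hand torch standing upright, foot 60 across, 147 high (sizes in mm); origin at the middle of its underside
- firebrick: bystander, leave alone: white soldering brick 70 x 110 x 22 (sizes in mm); origin at the middle of its underside
- bowl: bystander, leave alone: steel bowl 110 across, 45 high (sizes in mm); origin at the middle of its underside
- wax: bystander, leave alone: yellow wax block 45 x 30 x 20 (sizes in mm); origin at the middle of its underside
- hammer: bystander, leave alone: hammer lying flat (sizes in mm); origin on its underside, about mid-length
- jar: bystander, leave alone: glass jar with brass cap, 52 across, 60 high (sizes in mm); origin at the middle of its underside
- driver: bystander, leave alone: screwdriver lying flat (sizes in mm); origin on its underside, about mid-length
Not all that is in view belongs to the job. Leave any green look-alike of the pliers alone. What is shaped like the spindle but purple is not meant.

How it is judged:
By the outcome, as a careful person would: the job done as asked, in the order asked, and still so for the second after the job is handed in, while the arm keeps its last pose, push and grip.
It also fails if it takes over 59 s, if anything falls off the work surface, if the arm or the gripper's body presses on something with over 40 N, if the wrist force passes 120 N, or if a joint passes its speed limit or range.

## Working session

There is one attempt and no reset: what is moved stays moved. The work goes in short steps, Python scripts to look and compute and a tool call to move; the robot and the scene stay as the last step left them, time stands still between calls to the robot, and variables do not carry over. Pictures are saved under pics/ and viewed, at most 14 in all, crops included, and the job is handed in when it is done.

Besides the shell and the picture viewer there is one more tool, called in YAML: its name, and indented under it one key for each argument. move_arm: Moves the arm, as the interface text tells. Its arguments: {"type":"object","properties":{"plan":{"type":"array"}},"required":["plan"]}

```bash
mkdir -p pics; ls
cat > h.py <<'E'
import numpy as np, cv2
from plant import manip
def grab(n):
    f=manip.grab_frame(n); f['f']=210/np.tan(np.radians(f['vfov'])/2); return f
def cloud(f):
    d=f['depth']; v,u=np.mgrid[0:420,0:560]
    x=(u-f['cx'])/f['f']; y=(v-f['cy'])/f['f']
    P=np.stack([x*d,y*d,d,np.ones_like(d)],-1)
    W=P@np.linalg.inv(f['view']).T
    W[d==0]=np.nan
    return W[...,:3]
E
python3 - <<'E'
from h import *
for n in ['scene','side']:
    f=grab(n); np.savez(n+'.npz',**f); cv2.imwrite(f'pics/{n}.png',f['pixels'])
    print(n,f['vfov'],f['cx'],f['cy'],np.linalg.inv(f['view'])[:3].round(3))
print(manip.state())
E
```

```text
pics
scene 46.84061037726928 279.1205877965209 207.0410097180337 [[-0.439  0.735 -0.517  1.232]
 [ 0.899  0.365 -0.244  0.344]
 [ 0.009 -0.572 -0.82   1.226]]
side 46.326017914043796 282.61437520570087 199.80105740351522 [[ 0.868 -0.286  0.407 -0.214]
 [-0.497 -0.525  0.691 -1.259]
 [ 0.016 -0.801 -0.598  1.16 ]]
{'time': 0.1, 'joint_pos': array([-1.33101362e+00,  5.33138184e-02,  1.61416161e+00,  1.72319766e-05,
        1.47599944e+00, -1.19006753e-01]), 'joint_vel': array([-0.00178239, -0.00157395, -0.00337362,  0.0004331 ,  0.00087797,
       -0.0001484 ]), 'joint_efforts': array([ 1.39395524e-03, -3.94899166e+01, -3.71364033e+01, -1.26904933e-04,
        3.88251850e-03, -8.21597894e-06]), 'tool_pos': array([ 0.21932897, -0.58464853,  0.23016877]), 'tool_rot': array([-9.39911471e-04,  9.83951585e-01,  1.78433161e-01, -4.82362551e-05]), 'contact_force': array([ 0.51146772, -0.12603684,  0.19731246]), 'ft_torque': array([ 0.01847233, -0.00610923,  0.02626574]), 'grasp_force': 0.0, 'gripper_width': 0.9995967861261972}
```

View pics/scene.png

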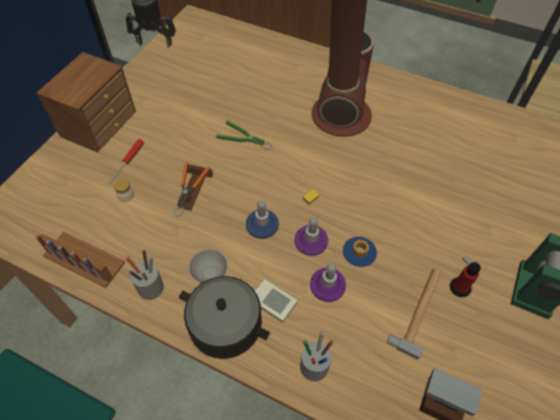

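View pics/side.png

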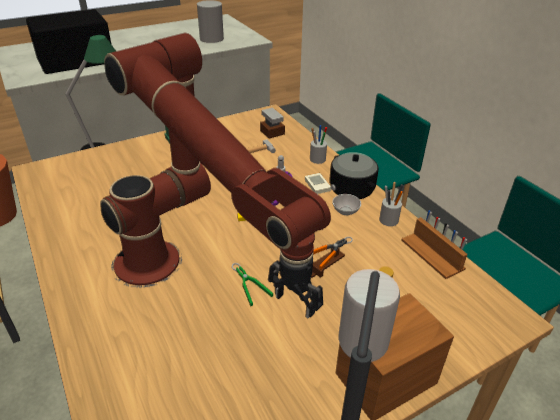

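The scene view shows the blue spindle at (262,220), the turntable at (360,250), and the pliers on the rest at (190,185) with the ring at (179,211). The purple decoys are at (312,237) and (328,283), with green pliers at (245,135). The side view shows the arm blocking part of the area.

```bash
cat > m.py <<'E'
from h import *
from scipy.optimize import least_squares
def circ(p,r=None):
    c=np.median(p,0)
    if r: return least_squares(lambda q:np.hypot(*(p-q).T)-r,c,loss='soft_l1',f_scale=.001).x
    s=least_squares(lambda q:np.hypot(*(p-q[:2]).T)-q[2],[*c,.02],loss='soft_l1',f_scale=.001).x; return s
E
python3 - <<'E'
from m import *
f=dict(np.load('scene.npz')); W=cloud(f); hsv=cv2.cvtColor(f['pixels'],cv2.COLOR_BGR2HSV)
print('bench z',np.nanmedian(W[180:200,330:400,2]))
def reg(u0,u1,v0,v1):
    m=np.zeros((420,560),bool); m[v0:v1,u0:u1]=1; return m
H,S,V=[hsv[...,i].astype(int) for i in range(3)]
blue=(H>95)&(H<122)&(S>90)
for n,(r) in dict(foot=(240,285,195,240),plate=(338,382,232,270)).items():
    m=reg(*r)&blue&(W[...,2]<.025); p=W[m]; print(n,m.sum(),np.nanmedian(p[:,2]),[np.nanpercentile(p[:,i],[1,50,99]).round(4) for i in (0,1)])
    q=p[:,:2].astype(np.float32); q=q[~np.isnan(q[:,0])]; print(cv2.minEnclosingCircle(q))
m=reg(240,285,190,240)
for a,b in[(.05,.075),(.075,.095),(.103,.109),(.109,.12)]:
    k=m&(W[...,2]>a)&(W[...,2]<b); print('sp',a,k.sum(),np.nanmean(W[k],0))
k=reg(338,382,232,270)&(W[...,2]>.025); print('hub',k.sum(),W[k].mean(0),cv2.minEnclosingCircle(W[k][:,:2].astype(np.float32)),np.percentile(W[k][:,2],[5,50,95]))
k=reg(165,220,155,220)&(H<14)&(S>190)&(V>120)&(W[...,2]>.035); p=W[k]; print('orange',k.sum(),p.mean(0),np.percentile(p[:,2],[5,50,95]))
np.set_printoptions(suppress=True,precision=3)
print(p[np.argsort(p[:,0])][::12])
k=reg(165,220,155,225)&(W[...,2]>.03)&(S<100); p=W[k]; print('steel',k.sum());print(p[np.argsort(p[:,0])][::8])
cv2.imwrite('pics/c.png',cv2.resize(f['pixels'][150:230,160:290],None,fx=6,fy=6,interpolation=cv2.INTER_CUBIC))
E
```

```text
bench z 0.00015411339120841028
foot 320 0.015543221841990529 [array([0.5014, 0.5609, 0.586 ]), array([-0.0797, -0.0209,  0.0063])]
((0.5427533388137817, -0.03741653636097908), 0.04751201346516609)
plate 442 0.006369895951770843 [array([0.4549, 0.5122, 0.5443]), array([0.2128, 0.261 , 0.3009])]
((0.49932360649108887, 0.258149653673172), 0.04815887659788132)
sp 0.05 94 [ 0.54849877 -0.03262389  0.06074971]
sp 0.075 34 [ 0.54914595 -0.03344882  0.08527807]
sp 0.103 14 [ 0.54752515 -0.03245118  0.10590781]
sp 0.109 41 [ 0.54312064 -0.03649703  0.11265209]
hub 113 [0.5003054  0.25860398 0.03117097] ((0.49939167499542236, 0.25816160440444946), 0.022655045613646507) [0.02700721 0.0309692  0.03612624]
orange 68 [ 0.50179732 -0.29038465  0.05574337] [0.05218984 0.05615666 0.05919385]
[[ 0.46  -0.271  0.055]
 [ 0.478 -0.267  0.056]
 [ 0.491 -0.327  0.058]
 [ 0.504 -0.27   0.054]
 [ 0.518 -0.318  0.058]
 [ 0.53  -0.267  0.056]]
steel 189
[[ 0.545 -0.27   0.052]
 [ 0.552 -0.268  0.057]
 [ 0.556 -0.298  0.053]
 [ 0.561 -0.276  0.057]
 [ 0.562 -0.274  0.045]
 [ 0.566 -0.274  0.05 ]
 [ 0.57  -0.281  0.06 ]
 [ 0.575 -0.271  0.057]
 [ 0.578 -0.279  0.061]
 [ 0.582 -0.271  0.056]
 [ 0.585 -0.283  0.053]
 [ 0.59  -0.284  0.053]
 [ 0.593 -0.281  0.053]
 [ 0.597 -0.268  0.056]
 [ 0.602 -0.279  0.05 ]
 [ 0.607 -0.283  0.054]
 [ 0.61  -0.267  0.053]
 [ 0.614 -0.264  0.054]
 [ 0.616 -0.266  0.04 ]
 [ 0.619 -0.276  0.048]
 [ 0.625 -0.26   0.04 ]
 [ 0.633 -0.279  0.043]
 [ 0.641 -0.264  0.037]
 [ 0.647 -0.27   0.041]]
```

View pics/c.png

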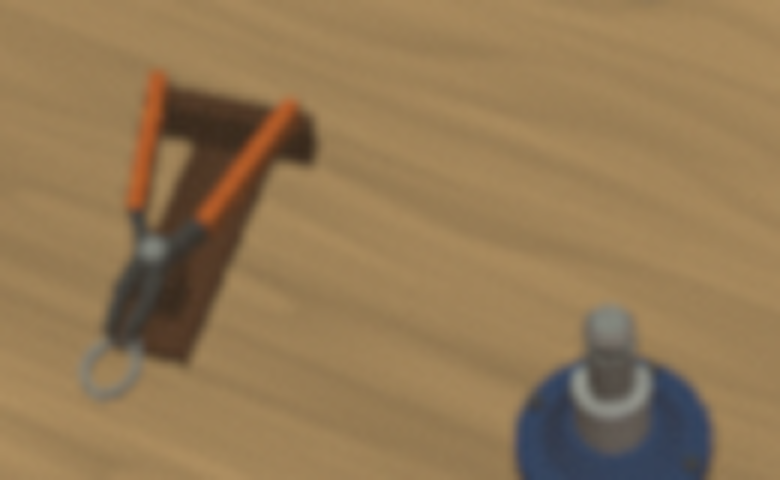

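Crop: pliers pivot at crop (152,248), ring at (110,370), handle ends at (157,75) and (295,103), spindle tip at (610,325). The turntable is near (0.499, 0.258) and the spindle near (0.543, -0.037). First I move above the turntable.

move_arm:
  plan:
    - [[0.23,-0.29,0,0,0,0,0],[0.23,-0.29,0,0,0,0,0],[0.23,-0.29,0,0,0,0,0],[0.23,-0.29,0,0,0,0,0],[0.23,-0.29,0,0,0,0,0],[0.23,-0.29,0,0,0,0,0],[0.23,-0.29,0,0,0,0,0],[0.23,-0.29,0,0,0,0,0],[0.23,-0.29,0,0,0,0,0],[0.23,-0.29,0,0,0,0,0]]

```text
time: 1.35
tool_pos: [0.3557, -0.1609, 0.2309]
tool_rot: [-0.0, 0.984, 0.178, -0.0]
contact_force: [0.5, -0.1, -0.7]
gripper_width: 0.999
grasp_force: 0.0
```

move_arm:
  plan:
    - [[0.23,-0.29,0,0,0,0,0],[0.23,-0.29,0,0,0,0,0],[0.23,-0.29,0,0,0,0,0],[0.23,-0.29,0,0,0,0,0],[0.23,-0.29,0,0,0,0,0],[0.23,-0.29,0,0,0,0,0],[0.23,-0.29,0,0,0,0,0],[0.23,-0.29,0,0,0,0,0],[0.23,-0.29,0,0,0,0,0],[0.23,-0.29,0,0,0,0,0]]

```text
time: 2.6
tool_pos: [0.4919, 0.2618, 0.2307]
tool_rot: [0.0, 0.984, 0.179, -0.0]
contact_force: [0.6, 0.3, 0.3]
gripper_width: 1.0
grasp_force: 0.0
```

```bash
cat >> h.py <<'E'
def wcloud(f):  # fisheye back-projection
    d=f['depth']; v,u=np.mgrid[0:420,0:560]
    x=u-f['cx']; y=v-f['cy']; r=np.hypot(x,y)+1e-9; t=np.tan(r/f['f'])/r
    W=np.stack([x*t*d,y*t*d,d,np.ones_like(d)],-1)@np.linalg.inv(f['view']).T
    W[d==0]=np.nan
    return W[...,:3]
from scipy.spatial.transform import Rotation as R
def delta(p,phi=None):  # target TCP -> fractions (tool axes), turn about tool z
    s=manip.state(); q=s['tool_rot']; Rm=R.from_quat(np.roll(q,-1)).as_matrix()
    d=Rm.T@(np.array(p)-s['tool_pos'])/.12
    ph=np.arctan2(Rm[1,0],Rm[0,0]); return d.round(3), ph.round(4), None if phi is None else round(-(phi-ph)/.15,3), s['tool_pos'].round(4)
E
python3 - <<'E'
from m import *
np.set_printoptions(suppress=True,precision=4)
fs={n:grab(n) for n in('wrist','side')}
for n in fs: np.savez(n+'2.npz',**fs[n])
f=fs['wrist']; W=wcloud(f); hsv=cv2.cvtColor(f['pixels'],cv2.COLOR_BGR2HSV); H,S,V=[hsv[...,i].astype(int) for i in range(3)]
near=np.hypot(W[...,0]-.5,W[...,1]-.258)<.07
z=W[...,2]
for n,k in dict(plate=near&(H>95)&(H<122)&(S>90)&(z<.015),hub=near&(z>.028)&(z<.036)).items():
    print(n,k.sum(),np.median(W[k],0),cv2.minEnclosingCircle(W[k][:,:2].astype(np.float32)))
print(np.linalg.inv(f['view']))
print(delta((.4994,.258,.05)))
a=f['pixels']; b=fs['side']['pixels']
cv2.imwrite('pics/w2.png',np.vstack([a[:, :],b])[:, :][::1] if 0 else cv2.resize(np.hstack([a,b]),(800,300)))
E
```

```text
plate 4128 [0.5038 0.2583 0.0059] ((0.49804067611694336, 0.2555960416793823), 0.04937475174665451)
hub 735 [0.4982 0.2561 0.0317] ((0.4974745213985443, 0.255804181098938), 0.022222211584448814)
[[ 0.3509 -0.8891 -0.2938  0.5669]
 [-0.9364 -0.3332 -0.11    0.2897]
 [-0.0001  0.3137 -0.9495  0.3732]
 [ 0.      0.      0.      1.    ]]
(array([0.044, 0.064, 1.503]), np.float64(0.3624), None, array([0.492 , 0.2632, 0.2304]))
```

View pics/w2.png

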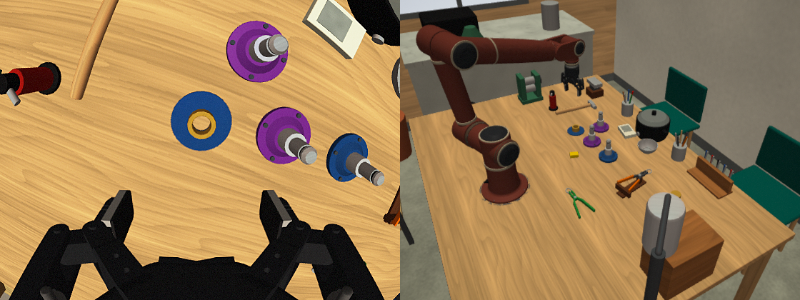

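Wrist view: turntable at (201,120), purple spindles at (258,50) and (284,135), blue spindle at (350,158). The side view confirms the pliers on their rest at (632,182). Descending onto the hub.

move_arm:
  plan:
    - [[0.028,0.067,0.2,0,0,0,0],[0,0,0.3,0,0,0,0],[0,0,0.3,0,0,0,0],[0,0,0.3,0,0,0,0],[0,0,0.2,0,0,0,0],[0,0,0.1,0,0,0,0],[0,0,0,0,0,0,0],[0,0,0,0,0,0,0],[0,0,0,0,0,0,0],[0,0,0,0,0,0,0]]

```text
time: 3.95
tool_pos: [0.4984, 0.2542, 0.0642]
tool_rot: [-0.0, 0.984, 0.178, 0.001]
contact_force: [-0.3, -0.3, -0.6]
gripper_width: 0.998
grasp_force: 0.0
```

Run:
```python
from m import *
np.set_printoptions(suppress=True,precision=4)
f=grab('wrist'); W=wcloud(f); hsv=cv2.cvtColor(f['pixels'],cv2.COLOR_BGR2HSV); H,S,V=[hsv[...,i].astype(int) for i in range(3)]
z=W[...,2]
near=np.hypot(W[...,0]-.498,W[...,1]-.257)<.06
for n,k in dict(plate=near&(H>95)&(H<122)&(S>90)&(z<.015),hub=near&(z>.029)&(z<.036)&(H<35)&(S>80)).items():
    print(n,k.sum(),np.median(W[k],0),cv2.minEnclosingCircle(W[k][:,:2].astype(np.float32)))
print(delta((.498,.257,.009)))
cv2.imwrite('pics/w3.png',f['pixels'])
```

```text
plate 11205 [0.5104 0.2608 0.0059] ((0.4964136481285095, 0.2548152506351471), 0.05132579803466797)
hub 2193 [0.5001 0.2558 0.0317] ((0.4978982210159302, 0.25556012988090515), 0.021899985149502754)
(array([ 0.005, -0.023,  0.458]), np.float64(0.3589), None, array([0.4983, 0.2541, 0.064 ]))
```

View pics/w3.png

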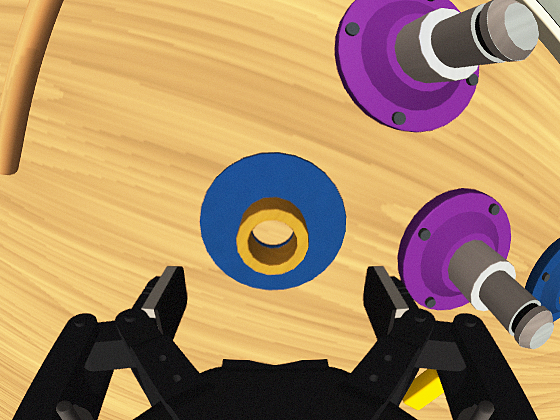

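Hub centred at (273,241), between pads at (172,300) and (377,300). Purple spindle at (455,248) is clear.

move_arm:
  plan:
    - [[0.002,-0.012,0.15,0,0,0,0],[0,0,0.15,0,0,0,0],[0,0,0.1,0,0,0,0],[0,0,0.058,0,0,0,0],[0,0,0,0,0,0,0],[0,0,0,0,0,0,0.6],[0,0,0,0,0,0,0.8],[0,0,0,0,0,0,0.8],[0,0,0,0,0,0,0.8],[0,0,0,0,0,0,0.8]]

```text
time: 5.25
tool_pos: [0.4986, 0.2558, 0.0095]
tool_rot: [-0.0, 0.984, 0.178, 0.001]
contact_force: [-0.5, 0.1, 5.8]
gripper_width: 0.49
grasp_force: 61.3
```

move_arm:
  plan:
    - [[0,0,-0.05,0,0,0,0.8],[0,0,-0.15,0,0,0,0.8],[0,0,-0.2,0,0,0,0.8],[0,0,-0.25,0,0,0,0.8],[0,0,-0.25,0,0,0,0.8],[0,0,-0.2,0,0,0,0.8],[0,0,-0.1,0,0,0,0.8],[0,0,-0.05,0,0,0,0.8],[0,0,0,0,0,0,0.8],[0,0,0,0,0,0,0.8]]

```text
time: 6.5
tool_pos: [0.4969, 0.2551, 0.1571]
tool_rot: [0.0, 0.984, 0.178, -0.001]
contact_force: [-0.0, 0.6, -1.6]
gripper_width: 0.489
grasp_force: 60.9
```

```bash
cat > w.py <<'E'
from m import *
np.set_printoptions(suppress=True,precision=4)
def look(spxy=(.543,-.037), hubz=None):
    f=grab('wrist'); W=wcloud(f); hsv=cv2.cvtColor(f['pixels'],cv2.COLOR_BGR2HSV); H,S,V=[hsv[...,i].astype(int) for i in range(3)]
    s=manip.state(); t=s['tool_pos']; z=W[...,2]
    near=np.hypot(W[...,0]-t[0],W[...,1]-t[1])<.06
    k=near&(H>95)&(H<122)&(S>90)&(z>t[2]-.02)&(z<t[2]+.02); p=W[k]
    if k.sum()>200:
        A=np.c_[p[:,:2],np.ones(len(p))]; c=np.linalg.lstsq(A,p[:,2],rcond=None)[0]
        print('plate top',k.sum(),'tilt',c[:2],'z',np.median(z[k]))
        e=p[:,:2]; hull=cv2.convexHull(e.astype(np.float32))[:,0]; print(' disc',cv2.minEnclosingCircle(hull))
        k=near&(z>t[2]+.019)&(z<t[2]+.03)&(H<35)&(S>80); print(' hub',k.sum(),cv2.minEnclosingCircle(W[k][:,:2].astype(np.float32)),np.median(z[k]))
    sp=np.hypot(W[...,0]-spxy[0],W[...,1]-spxy[1])<.025
    k=sp&(z>.1105)&(z<.116); print('tip',k.sum(),cv2.minEnclosingCircle(W[k][:,:2].astype(np.float32)) if k.sum() else 0, np.median(z[k]) if k.sum() else 0)
    k=sp&(z>.057)&(z<.0625); print('shoulder',k.sum(),cv2.minEnclosingCircle(W[k][:,:2].astype(np.float32)) if k.sum() else 0)
    print(t,s['tool_rot'],'F',s['contact_force']); return f,W
E
python3 - <<'E'
from w import *
f,W=look(); cv2.imwrite('pics/w4.png',f['pixels'])
E
```

```text
plate top 13762 tilt [-0.0034 -0.0018] z 0.15335432310328803
 disc ((0.4964907765388489, 0.2551605701446533), 0.050023190677165985)
 hub 3937 ((0.5028724074363708, 0.2571985721588135), 0.03434603661298752) 0.17917431491696156
tip 0 0 0
shoulder 292 ((0.5395660400390625, -0.03812853991985321), 0.019486945122480392)
[0.4969 0.2552 0.157 ] [ 0.0002  0.9839  0.1785 -0.0011] F [-0.1706  0.3685 -1.1   ]
```

move_arm:
  plan:
    - [[-0.05,0.1,0,0,0,0,0.8],[-0.06,0.2,0,0,0,0,0.8],[-0.07,0.25,0,0,0,0,0.8],[-0.07,0.25,0,0,0,0,0.8],[-0.07,0.25,0,0,0,0,0.8],[-0.07,0.2,0,0,0,0,0.8],[-0.06,0.15,0,0,0,0,0.8],[-0.05,0.1,0,0,0,0,0.8],[0,0.05,0,0,0,0,0.8],[0,0,0,0,0,0,0.8]]

```text
time: 7.8
tool_pos: [0.5068, 0.0601, 0.1583]
tool_rot: [-0.0, 0.984, 0.178, 0.0]
contact_force: [0.2, -0.4, -0.7]
gripper_width: 0.49
grasp_force: 61.0
```

Run:
```python
from w import *
f,W=look(); cv2.imwrite('pics/w4.png',f['pixels'])
```

```text
plate top 13814 tilt [-0.0014 -0.0005] z 0.15468299221912968
 disc ((0.5065316557884216, 0.059546880424022675), 0.050064172595739365)
 hub 3908 ((0.5125278234481812, 0.061994053423404694), 0.034319814294576645) 0.1804664569432207
tip 543 ((0.5405881404876709, -0.03941493108868599), 0.010812535881996155) 0.1126875288439377
shoulder 626 ((0.539935827255249, -0.039046093821525574), 0.0191175676882267)
[0.5068 0.0604 0.1583] [-0.0001  0.9839  0.1785 -0.    ] F [-0.083  -0.375  -0.8874]
```

View pics/w4.png

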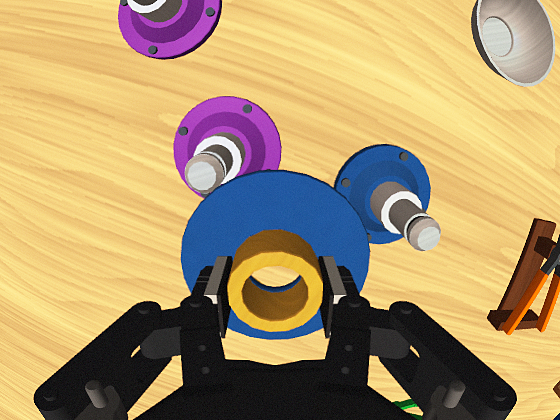

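Wrist view: held plate centred at (275,255), blue spindle tip at (425,234), purple spindle at (228,150). I'll cross-check the offset with the scene camera.

Run:
```python
from w import *
f=grab('scene'); W=cloud(f); hsv=cv2.cvtColor(f['pixels'],cv2.COLOR_BGR2HSV); H,S,V=[hsv[...,i].astype(int) for i in range(3)]
z=W[...,2]
k=(H>95)&(H<122)&(S>90)&(z>.14)&(z<.165)&(np.hypot(W[...,0]-.507,W[...,1]-.06)<.07); p=W[k]
h=cv2.convexHull(p[:,:2].astype(np.float32))[:,0]; print('disc',k.sum(),cv2.minEnclosingCircle(h),circ(h,.05),np.median(p[:,2]))
k=(z>.1105)&(z<.118)&(np.hypot(W[...,0]-.543,W[...,1]+.037)<.02); print('tip',k.sum(),W[k].mean(0),cv2.minEnclosingCircle(W[k][:,:2].astype(np.float32)))
print(manip.state()['tool_pos'],delta((.5412,-.0382,.158)))
```

```text
disc 333 ((0.5086414813995361, 0.060193635523319244), 0.047960370779037476) [0.5056 0.0642] 0.15483540937381535
tip 31 [ 0.5421 -0.0368  0.1134] ((0.5432592034339905, -0.03718133270740509), 0.01160471048206091)
[0.5067 0.0606 0.1583] (array([-0.021,  0.872,  0.002]), np.float64(0.3593), None, array([0.5067, 0.0606, 0.1583]))
```

move_arm:
  plan:
    - [[0,0.1,0,0,0,0,0.8],[-0.01,0.2,0,0,0,0,0.8],[-0.01,0.25,0,0,0,0,0.8],[0,0.2,0,0,0,0,0.8],[0,0.1,0,0,0,0,0.8],[0,0.024,0.05,0,0,0,0.8],[0,0,0.1,0,0,0,0.8],[0,0,0.1,0,0,0,0.8],[0,0,0,0,0,0,0.8],[0,0,0,0,0,0,0.8]]

```text
time: 9.15
tool_pos: [0.5413, -0.0386, 0.1283]
tool_rot: [-0.0, 0.984, 0.179, -0.0]
contact_force: [0.3, 0.3, -0.4]
gripper_width: 0.489
grasp_force: 61.0
```

Run:
```python
from w import *
f,W=look(); cv2.imwrite('pics/w5.png',f['pixels'][180:340,180:390].repeat(3,0).repeat(3,1))
print(delta((.541,-.0385,.0695)))
```

```text
plate top 13810 tilt [-0.0022 -0.0014] z 0.12461727282902788
 disc ((0.5410085320472717, -0.03874446079134941), 0.050006721168756485)
 hub 3850 ((0.5469876527786255, -0.03668154031038284), 0.03430388867855072) 0.15043848812490515
tip 152 ((0.5334916114807129, -0.04178160801529884), 0.00733539741486311) 0.11298584650772894
shoulder 0 0
[ 0.5415 -0.0387  0.1287] [0.0001 0.9839 0.1786 0.0003] F [-0.2909 -0.4525 -0.4046]
(array([-0.004, -0.003,  0.493]), np.float64(0.3592), None, array([ 0.5415, -0.0387,  0.1287]))
```

View pics/w5.png

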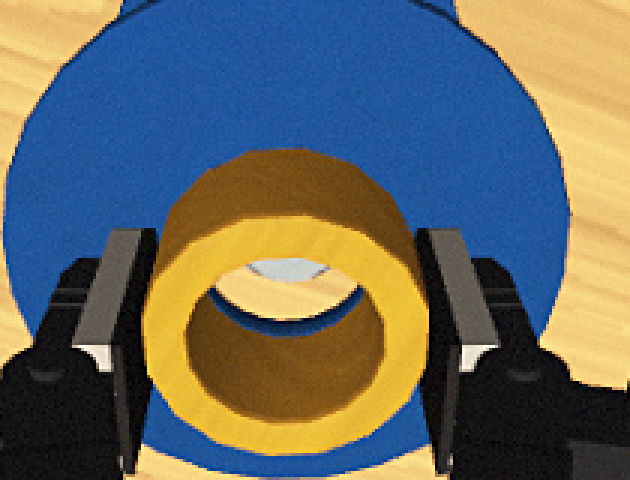

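Tip seen through the hole at crop (287,270), laterally centred with the hole at (287,320). Checking fore-aft numerically.

Run:
```python
from w import *
f=grab('wrist'); W=wcloud(f); z=W[...,2]; c=np.array([.5410,-.0387])
k=(np.hypot(W[...,0]-c[0],W[...,1]-c[1])<.02)&(z>.111)&(z<.1145); p=W[k][:,:2]-c
x=p@[.936,.352]; y=p@[.352,-.936]
print(len(x),np.percentile(x,[0,3,97]),np.percentile(y,[1,50,99]))
# fit circle through lower edge: for bins in y take min x
e=np.array([[x[(y>a)&(y<a+.001)].min(),a+.0005] for a in np.arange(-.007,.007,.001) if ((y>a)&(y<a+.001)).sum()>2]); print(e)
print('axis in tool rel plate',circ(e,.009))
```

```text
149 [-0.0105 -0.0104 -0.0058] [-0.0062  0.0005  0.0069]
[[-0.0079 -0.0065]
 [-0.0085 -0.0055]
 [-0.0093 -0.0045]
 [-0.0098 -0.0035]
 [-0.0105 -0.0025]
 [-0.0103 -0.0015]
 [-0.0105 -0.0005]
 [-0.0105  0.0005]
 [-0.0105  0.0015]
 [-0.0103  0.0025]
 [-0.01    0.0035]
 [-0.01    0.0045]
 [-0.0093  0.0055]
 [-0.0091  0.0065]]
axis in tool rel plate [-0.0017  0.0005]
```

move_arm:
  plan:
    - [[-0.01,0.003,0,0,0,0,0.8],[0,0,0.04,0,0,0,0.8],[0,0,0.05,0,0,0,0.8],[0,0,0.06,0,0,0,0.8],[0,0,0.06,0,0,0,0.8],[0,0,0.06,0,0,0,0.8],[0,0,0.06,0,0,0,0.8],[0,0,0.06,0,0,0,0.8],[0,0,0.03,0,0,0,0.8],[0,0,0,0,0,0,0.8]]

```text
time: 10.5
tool_pos: [0.5401, -0.0396, 0.0776]
tool_rot: [-0.0, 0.984, 0.178, -0.0]
contact_force: [-0.4, -0.5, -1.4]
gripper_width: 0.489
grasp_force: 61.0
```

Run:
```python
from w import *
f,W=look()
```

```text
plate top 13571 tilt [-0.0054 -0.002 ] z 0.07393811773486128
 disc ((0.539806604385376, -0.03993750736117363), 0.050061386078596115)
 hub 3233 ((0.5457059144973755, -0.03748060762882233), 0.03450368717312813) 0.09976650703334847
tip 1919 ((0.5430297255516052, -0.03700406104326248), 0.025018544867634773) 0.11279085759793474
shoulder 0 0
[ 0.5404 -0.0396  0.078 ] [0.     0.984  0.1784 0.    ] F [-0.2385 -1.0691 -1.7391]
```

move_arm:
  plan:
    - [[0,0,0.02,0,0,0,0.8],[0,0,0.02,0,0,0,0.8],[0,0,0.01,0,0,0,0.8],[0,0,0.01,0,0,0,0.8],[0,0,0.004,0,0,0,0.8],[0,0,0.003,0,0,0,0.8],[0,0,0.003,0,0,0,0.8],[0,0,0,0,0,0,0.8],[0,0,0,0,0,0,0.8],[0,0,0,0,0,0,0.8]]

```text
time: 11.8
tool_pos: [0.5403, -0.0396, 0.0696]
tool_rot: [0.0, 0.984, 0.178, 0.0]
contact_force: [0.5, 1.3, -1.4]
gripper_width: 0.489
grasp_force: 61.0
```

Run:
```python
from w import *
f,W=look(); z=W[...,2]
k=(np.hypot(W[...,0]-.54,W[...,1]+.0395)<.011)&(z>.111)&(z<.116); print(k.sum(),cv2.minEnclosingCircle(W[k][:,:2].astype(np.float32)))
```

```text
plate top 13203 tilt [-0.0054 -0.0024] z 0.06591194089073801
 disc ((0.5401914715766907, -0.039972495287656784), 0.049885209649801254)
 hub 2914 ((0.5460320711135864, -0.03769781440496445), 0.03441185876727104) 0.09175235529672277
tip 1808 ((0.5439034700393677, -0.03689979016780853), 0.025021476671099663) 0.11276076642553509
shoulder 0 0
[ 0.5403 -0.0396  0.0696] [0.     0.9839 0.1785 0.    ] F [ 0.1929 -0.272  -1.296 ]
1582 ((0.5403515696525574, -0.03946224972605705), 0.010552235879004002)
```

move_arm:
  plan:
    - [[0,0,0.003,0,0,0,0.8],[0,0,0.002,0,0,0,0.8],[0,0,0,0,0,0,0.8],[0,0,0,0,0,0,0.8],[0,0,0,0,0,0,0.8],[0,0,0,0,0,0,0.8],[0,0,0,0,0,0,0.8],[0,0,0,0,0,0,0.8],[0,0,0,0,0,0,0.8],[0,0,0,0,0,0,0.8]]

```text
time: 13.1
tool_pos: [0.5404, -0.0396, 0.0695]
tool_rot: [-0.0, 0.984, 0.178, -0.0]
contact_force: [-4.0, -0.3, 5.6]
gripper_width: 0.497
grasp_force: 61.6
```

move_arm:
  plan:
    - [[0,0,0,0,0,0,0.42],[0,0,0,0,0,0,0.3],[0,0,0,0,0,0,0.25],[0,0,0,0,0,0,0.25],[0,0,-0.05,0,0,0,0.25],[0,0,-0.15,0,0,0,0.25],[0,0,-0.25,0,0,0,0.25],[0,0,-0.25,0,0,0,0.2],[0,0,-0.25,0,0,0,0],[0,0,-0.2,0,0,0,0]]

```text
time: 14.35
tool_pos: [0.541, -0.0397, 0.2103]
tool_rot: [0.001, 0.984, 0.178, 0.002]
contact_force: [0.4, -0.7, -0.1]
gripper_width: 1.0
grasp_force: 0.0
```

Run:
```python
from w import *
f=grab('wrist'); np.savez('wr6.npz',**f); W=wcloud(f); z=W[...,2]; hsv=cv2.cvtColor(f['pixels'],cv2.COLOR_BGR2HSV); H,S,V=[hsv[...,i].astype(int) for i in range(3)]
r=np.hypot(W[...,0]-.5404,W[...,1]+.0396)
k=(H>95)&(H<122)&(S>90)&(r<.06)&(z>.05)&(z<.08);p=W[k]; print('plate z',np.median(z[k]),np.linalg.lstsq(np.c_[p[:,:2],np.ones(len(p))],p[:,2],rcond=None)[0][:2],cv2.minEnclosingCircle(p[:,:2].astype(np.float32)))
k=(r<.02)&(z>.111)&(z<.116); print('tip',k.sum(),cv2.minEnclosingCircle(W[k][:,:2].astype(np.float32)))
k=(H<14)&(S>170)&(z>.04)&(z<.075)&(W[...,1]<-.15); p=W[k]; print('orange',k.sum(),p.min(0) if k.sum() else 0,p.max(0) if k.sum() else 0)
print(delta((.513,-.28,.20),.1))
```

```text
plate z 0.0659359131482295 [-0.0019 -0.0007] ((0.5406588912010193, -0.03993500396609306), 0.04992641881108284)
tip 477 ((0.5397797226905823, -0.03991560637950897), 0.010460495948791504)
orange 1422 [ 0.3263 -0.6634  0.04  ] [ 0.5937 -0.2658  0.0735]
(array([-0.935,  1.785,  0.119]), np.float64(0.3589), np.float64(1.726), array([ 0.5427, -0.0401,  0.214 ]))
```

move_arm:
  plan:
    - [[-0.08,0.15,0,0,0,0,0],[-0.13,0.25,0,0,0,0,0],[-0.15,0.28,0,0,0,0,0],[-0.15,0.28,0,0,0,0,0],[-0.15,0.28,0,0,0,0,0],[-0.14,0.28,0,0,0,0,0],[-0.13,0.26,0,0,0,0,0],[0,0,0,0,0,0.86,0],[0,0,0,0,0,0.86,0],[0,0,0,0,0,0,0]]

```text
time: 15.65
tool_pos: [0.5109, -0.279, 0.2074]
tool_rot: [0.0, 0.999, 0.051, 0.0]
contact_force: [-0.5, -0.5, 0.2]
gripper_width: 1.0
grasp_force: 0.0
```

```bash
cat > pl.py <<'E'
from w import *
def pliers():
    f=grab('wrist'); W=wcloud(f); z=W[...,2]; hsv=cv2.cvtColor(f['pixels'],cv2.COLOR_BGR2HSV); H,S,V=[hsv[...,i].astype(int) for i in range(3)]
    return f,W,z,H,S,V
E
python3 - <<'E'
from pl import *
f,W,z,H,S,V=pliers(); np.savez('wr7.npz',**f)
reg=(abs(W[...,0]-.55)<.13)&(abs(W[...,1]+.29)<.09)
k=reg&(H<14)&(S>150)&(V>100)&(z>.043)&(z<.07); p=W[k]; print('orange',k.sum(),np.percentile(p[:,2],[2,50,98]))
lab=cv2.connectedComponentsWithStats(k.astype(np.uint8))[0:3]
for i in range(1,lab[0]):
    if lab[2][i,4]>100:
        q=W[(lab[1]==i)&(z>.052)]; vx=cv2.fitLine(q[:,:2].astype(np.float32),cv2.DIST_HUBER,0,.001,.001).ravel(); print(len(q),vx,q.min(0),q.max(0))
k=reg&(z>.025)&(W[...,0]>.59)&(S<110); p=W[k]; print('steel',k.sum(),p.min(0),p.max(0))
print(delta((.513,-.28,.06),.1))
cv2.imwrite('pics/w7.png',f['pixels'])
E
```

```text
orange 896 [0.0527 0.0555 0.0571]
456 [ 0.9225  0.3861  0.5234 -0.3211] [ 0.4663 -0.3474  0.0521] [ 0.5492 -0.3046  0.0583]
411 [ 0.9995 -0.0321  0.4999 -0.2732] [ 0.4516 -0.2763  0.0526] [ 0.5407 -0.2672  0.0581]
steel 752 [ 0.59   -0.2904  0.038 ] [ 0.6476 -0.2571  0.0557]
(array([0.016, 0.011, 1.228]), np.float64(0.1029), np.float64(0.019), array([ 0.5109, -0.2789,  0.2074]))
```

View pics/w7.png

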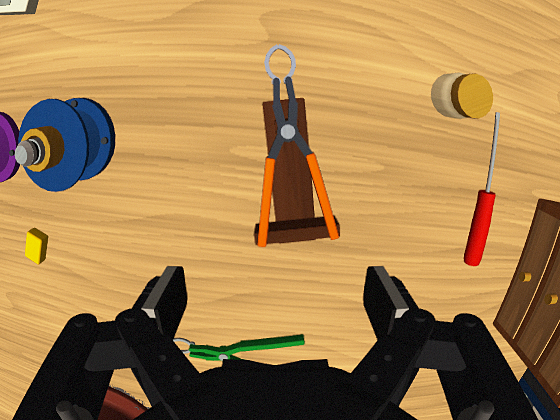

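Wrist view: pliers pivot at (288,131), ring at (280,64), handle ends at (260,243) and (336,237). The seated plate is at (52,145), and the green pliers at (245,345) are out of the way.

Run:
```python
from w import *
f=dict(np.load('wr7.npz')); W=wcloud(f); z=W[...,2]
k=np.zeros(z.shape,bool); k[126:137,283:294]=1; k&=np.isfinite(z)&(z>np.nanmax(z[126:137,283:294])-.003); P=W[k].mean(0); print('pivot',P,k.sum())
k=np.zeros(z.shape,bool); k[42:84,260:300]=1; k&=(z>.034)&(z<.048); p=W[k]; u=np.array([np.cos(.182),np.sin(.182)]); n=np.array([-u[1],u[0]])
a=(p[:,:2]-P[:2])@u; b=(p[:,:2]-P[:2])@n; print('ring along',a.min(),a.max(),'across',b.min(),b.max(),np.median(p[:,2]))
I=np.array([.6279,-.2774]); print('axis offset at pivot',(I-P[:2])@n)
for d in (-.055,): print('grip',P[:2]+u*d, P[:2]+u*d+n*((I-P[:2])@n))
```

```text
pivot [ 0.567  -0.2855  0.0561] 107
ring along 0.04448853233201567 0.08219479278811646 across -0.012232426616344983 0.016675783471555055 0.04157898241803604
axis offset at pivot -0.003021185721285654
grip [ 0.5129 -0.2955] [ 0.5135 -0.2985]
```

move_arm:
  plan:
    - [[0.004,0.15,0.1,0,0,0,0],[0,0,0.2,0,0,0,0],[0,0,0.25,0,0,0,0],[0,0,0.2,0,0,0,0],[0,0,0.15,0,0,0,0],[0,0,0.08,0,0,0,0],[0,0,0,0,0,-0.51,0],[0,0,0,0,0,0,0],[0,0,0,0,0,0,0],[0,0,0,0,0,0,0]]

```text
time: 16.95
tool_pos: [0.5134, -0.2969, 0.0898]
tool_rot: [0.0, 0.996, 0.088, 0.0]
contact_force: [0.1, -0.5, 0.5]
gripper_width: 1.0
grasp_force: 0.0
```

Run:
```python
from pl import *
f,W,z,H,S,V=pliers(); np.savez('wr8.npz',**f)
reg=(abs(W[...,0]-.55)<.13)&(abs(W[...,1]+.29)<.09)
k=reg&(H<14)&(S>150)&(V>100)&(z>.0535)&(z<.06)
n,L,st,_=cv2.connectedComponentsWithStats(k.astype(np.uint8))
for i in range(1,n):
    if st[i,4]>100:
        q=W[L==i]; v=cv2.fitLine(q[:,:2].astype(np.float32),cv2.DIST_HUBER,0,.001,.001).ravel(); print(len(q),v,np.arctan2(v[1],v[0]),q.min(0),q.max(0))
print(delta((.513,-.297,.025),.18))
cv2.imwrite('pics/w8.png',f['pixels'])
```

```text
651 [ 0.9066  0.422   0.5126 -0.3253] 0.4356984 [ 0.4654 -0.3467  0.0535] [ 0.5493 -0.3043  0.0575]
579 [ 1.      0.0013  0.4989 -0.2748] 0.0013276709 [ 0.4511 -0.2766  0.0535] [ 0.541  -0.2674  0.0578]
(array([-0.003,  0.001,  0.539]), np.float64(0.177), np.float64(-0.02), array([ 0.5133, -0.2968,  0.0897]))
```

View pics/w8.png

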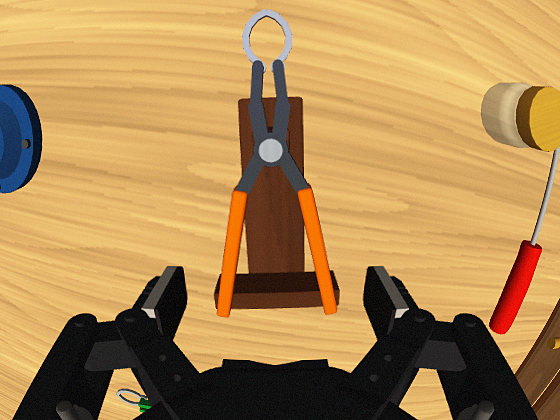

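Wrist view: pivot at (271,150), ring at (267,38), handle ends at (224,315) and (330,313), lying between the pads. The pliers' yaw is about 0.21. Descending and closing part-way.

move_arm:
  plan:
    - [[0,0,0.12,0,0,-0.22,0],[0,0,0.15,0,0,0,0],[0,0,0.15,0,0,0,0],[0,0,0.09,0,0,0,0],[0,0,0.03,0,0,0,0],[0,0,0,0,0,0,0.2],[0,0,0,0,0,0,0.35],[0,0,0,0,0,0,0.45],[0,0,0,0,0,0,0.52],[0,0,0,0,0,0,0.56]]

```text
time: 18.25
tool_pos: [0.5145, -0.2986, 0.0279]
tool_rot: [0.002, 0.994, 0.105, 0.001]
contact_force: [-4.8, -1.2, 10.0]
gripper_width: 0.444
grasp_force: 9.8
```

move_arm:
  plan:
    - [[0,0,0,0,0,0,0.58],[0,0,0,0,0,0,0.6],[0,0,0,0,0,0,0.6],[0,0,0,0,0,0,0.62],[0,0,0,0,0,0,0.62],[0,0,0,0,0,0,0.63],[0,0,0,0,0,0,0.63],[0,0,0,0,0,0,0.63],[0,0,0,0,0,0,0.63],[0,0,0,0,0,0,0.63]]

```text
time: 19.5
tool_pos: [0.5144, -0.2983, 0.0285]
tool_rot: [0.002, 0.994, 0.105, 0.001]
contact_force: [-6.1, 1.7, 14.2]
gripper_width: 0.385
grasp_force: 44.8
```

move_arm:
  plan:
    - [[0,0,0,0,0,0,0.605],[0,0,0,0,0,0,0.605],[0,0,-0.03,0,0,0,0.605],[0,0,-0.05,0,0,0,0.605],[0,0,-0.1,0,0,0,0.605],[0,0,-0.2,0,0,0,0.605],[0,0,-0.2,0,0,0,0.605],[0,0,-0.2,0,0,0,0.605],[0,0,-0.1,0,0,0,0.605],[0,0,-0.05,0,0,0,0.605]]

```text
time: 20.75
tool_pos: [0.5133, -0.2967, 0.1369]
tool_rot: [0.0, 0.994, 0.105, 0.0]
contact_force: [-0.4, -0.3, -1.6]
gripper_width: 0.398
grasp_force: 22.3
```

```bash
cat > ring.py <<'E'
from pl import *
def ring(save=None):
    f,W,z,H,S,V=pliers(); s=manip.state(); t=s['tool_pos']
    if save: np.savez(save+'.npz',**f)
    Rm=R.from_quat(np.roll(s['tool_rot'],-1)).as_matrix()
    T=(W-t)@Rm   # tool coords
    # ring: ~113 ahead on tool x
    k=(abs(T[...,0]-.113)<.026)&(abs(T[...,1])<.024)&(abs(T[...,2]+.015)<.02)&(S<110)
    p=T[k]; zz=np.median(p[:,2]); p=p[abs(p[:,2]-zz)<.004]; 
    c0=np.array([.113,0]); 
    sel=p[np.hypot(*(p[:,:2]-c0).T)<.024]
    sel=sel[sel[:,0]>.100]
    q=least_squares(lambda q:np.hypot(*(sel[:,:2]-q[:2]).T)-q[2],[.113,0,.018],loss='soft_l1',f_scale=.001).x
    pl=np.linalg.lstsq(np.c_[sel[:,:2],np.ones(len(sel))],sel[:,2],rcond=None)[0]
    wc=Rm@np.array([q[0],q[1],pl@[q[0],q[1],1]])+t
    print('ring n',len(sel),'tool c,r',q,'ztool',np.median(sel[:,2]),'slope',pl[:2],'world(top)',wc)
    e=np.hypot(*(sel[:,:2]-q[:2]).T); print('radii',np.percentile(e,[1,5,50,95,99]))
    ko=(H<14)&(S>150)&(V>100)&(abs(T[...,1])<.03)&(abs(T[...,0])<.08)&(abs(T[...,2])<.06); p=T[ko]
    n,L,st,_=cv2.connectedComponentsWithStats(ko.astype(np.uint8))
    for i in range(1,n):
        if st[i,4]>150:
            q2=T[L==i]; q2=q2[q2[:,2]<np.percentile(q2[:,2],40)+.001]; A=np.polyfit(q2[:,0],q2[:,2],1); v=cv2.fitLine(q2[:,:2].astype(np.float32),cv2.DIST_HUBER,0,.001,.001).ravel(); print('handle',len(q2),'pitch',A,'yaw',v[1]/v[0],'y',v[3],'x',q2[:,0].min(),q2[:,0].max())
    print(t,s['tool_rot'],s['contact_force'],s['ft_torque'],s['gripper_width'],s['grasp_force'])
    return f,W,T,q,wc
E
python3 - <<'E'
from ring import *
f,*_=ring('wr9'); cv2.imwrite('pics/w9.png',f['pixels'])
E
```

```text
ring n 502 tool c,r [ 0.1155 -0.0015  0.0199] ztool -0.023354024814376144 slope [0.0159 0.007 ] world(top) [ 0.626  -0.2712  0.1603]
radii [0.017  0.0174 0.0198 0.0226 0.0232]
handle 790 pitch [ 0.007  -0.0268] yaw -0.063222416 y -0.010243519 x -0.036835015607513136 0.0326195709345977
handle 803 pitch [ 0.008  -0.0267] yaw 0.00353171 y 0.014102053 x -0.03758126432879403 0.033099158865242735
[ 0.5134 -0.2968  0.1371] [0.0003 0.9945 0.105  0.0004] [ 0.1212 -0.7684 -0.8215] [-0.0626  0.0347  0.0198] 0.39974280711031057 22.33195960521698
```

View pics/w9.png

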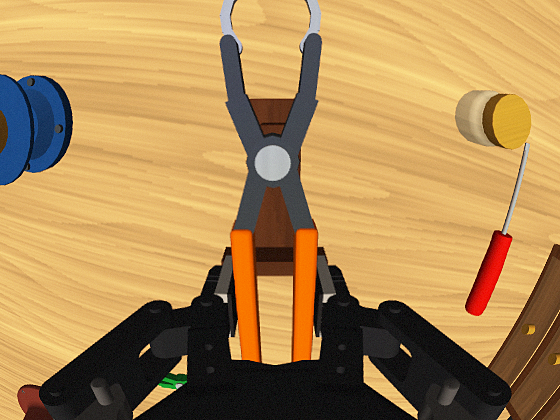

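Wrist view: pliers squeezed with handles parallel (x = 245 and 305), pivot at (272,162). The spread ring sits at the top edge near (271,10), partly cut off. Fitting the ring centre from the visible arcs, the pivot and the scene camera.

```bash
cat > fit.py <<'E'
from ring import *
from scipy.spatial import cKDTree
def wristfit(f,t,q):
    W=wcloud(f); Rm=R.from_quat(np.roll(q,-1)).as_matrix(); T=(W-t)@Rm; hsv=cv2.cvtColor(f['pixels'],cv2.COLOR_BGR2HSV)
    S=hsv[...,1]; V=hsv[...,2].astype(int)
    k=(abs(T[...,2]+.0234)<.004)&(abs(T[...,1])<.026)&(T[...,0]>.105)&(T[...,0]<.14)&(V>110); p=T[k]
    # minimise points outside annulus 16..20
    g=lambda c:(lambda r:np.r_[np.maximum(r-.020,0),np.maximum(.016-r,0)])(np.hypot(*(p[:,:2]-c).T))
    c=least_squares(g,[.113,0]).x; print('ring wrist tool',len(p),c,'resid',np.sqrt((g(c)**2).mean()),'x range',p[:,0].min(),p[:,0].max(),'y',p[:,1].min(),p[:,1].max(),'z',p[:,2].mean())
    pk=np.zeros(S.shape,bool); pk[140:185,250:295]=1; pk&=(S<40)&(V>140); pp=T[pk]; print('pivot tool',pk.sum(),np.median(pp,0),(pp.min(0)+pp.max(0))/2)
    return c
def scenefit(c0,ztop,tol=.004):
    f=grab('scene'); W=cloud(f); z=W[...,2]
    k=(abs(z-ztop)<tol)&(np.hypot(W[...,0]-c0[0],W[...,1]-c0[1])<.028); p=W[k][:,:2]
    g=lambda c:(lambda r:np.r_[np.maximum(r-.020,0),np.maximum(.016-r,0)])(np.hypot(*(p-c).T))
    c=least_squares(g,c0).x; print('ring scene world',len(p),c,'resid',np.sqrt((g(c)**2).mean())*1e3,'z',np.median(z[k])); return f,c
E
python3 - <<'E'
from fit import *
f=dict(np.load('wr9.npz')); s=manip.state(); t,q=s['tool_pos'],s['tool_rot']
c=wristfit(f,t,q); Rm=R.from_quat(np.roll(q,-1)).as_matrix(); w=Rm@[c[0],c[1],-.0234]+t; print('world',w)
scenefit(w[:2],w[2])
E
```

```text
ring wrist tool 8 [ 0.1146 -0.0014] resid 0.0 x range 0.10527941034950519 0.10648396089522989 y -0.01868557904007119 0.016267864445146153 z -0.023176392895826327
pivot tool 1002 [nan nan nan] [nan nan nan]
world [ 0.6251 -0.2715  0.1606]
ring scene world 30 [ 0.6171 -0.2697] resid 1.1513217531492528 z 0.1602002006950206
```

```bash
cat > ray.py <<'E'
from fit import *
def planeT(f,t,q,ztool):
    "tool-frame xy of each pixel's ray on the plane tool z=ztool"
    v,u=np.mgrid[0:420,0:560]; x=u-f['cx']; y=v-f['cy']; r=np.hypot(x,y)+1e-9; th=r/f['f']
    d=np.stack([np.sin(th)*x/r,np.sin(th)*y/r,np.cos(th)],-1)
    Vi=np.linalg.inv(f['view']); Rm=R.from_quat(np.roll(q,-1)).as_matrix()
    D=d@Vi[:3,:3].T@Rm; o=(Vi[:3,3]-t)@Rm
    return o+D*((ztool-o[2])/D[...,2])[...,None]
E
python3 - <<'E'
from ray import *
f=dict(np.load('wr9.npz')); s=manip.state(); t,q=s['tool_pos'],s['tool_rot']
hsv=cv2.cvtColor(f['pixels'],cv2.COLOR_BGR2HSV); S=hsv[...,1].astype(int); V=hsv[...,2].astype(int); print('vfov',f['vfov'],f['cx'],f['cy'])
P=planeT(f,t,q,-.0234); d=f['depth']
for r in (0,5,10,15,20,30):
    k=np.where((S[r,200:345]<60))[0]+200; g=np.split(k,np.where(np.diff(k)>2)[0]+1)
    print(r,[(a[0],a[-1],P[r,a[0],:2].round(4),P[r,a[-1],:2].round(4),V[r,a].mean().round()) for a in g if len(a)>2], d[r,k][:4])
p=(S<60)&(V>140); m=np.zeros_like(p); m[140:185,250:295]=1; p&=m
Pp=planeT(f,t,q,-.042)
W=wcloud(f);Rm=R.from_quat(np.roll(q,-1)).as_matrix();T=(W-t)@Rm;print('pivot',p.sum(),np.nanmedian(T[p],0),cv2.minEnclosingCircle(Pp[p][:,:2].astype(np.float32)))
E
```

```text
vfov 65.70646984690485 274.74752686298433 207.07091386210053
0 [(np.int64(224), np.int64(236), array([ 0.1202, -0.0181]), array([ 0.1199, -0.0137]), np.float64(173.0)), (np.int64(305), np.int64(316), array([0.1198, 0.0114]), array([0.12  , 0.0154]), np.float64(173.0))] [0.1101 0.1099 0.1097 0.1095]
5 [(np.int64(222), np.int64(232), array([ 0.1182, -0.0188]), array([ 0.118 , -0.0152]), np.float64(194.0)), (np.int64(308), np.int64(318), array([0.1178, 0.0124]), array([0.118 , 0.0161]), np.float64(188.0))] [0.1118 0.1106 0.1112 0.1104]
10 [(np.int64(221), np.int64(230), array([ 0.1162, -0.0192]), array([ 0.116 , -0.0159]), np.float64(207.0)), (np.int64(310), np.int64(320), array([0.1158, 0.0132]), array([0.116 , 0.0168]), np.float64(195.0))] [0.1106 0.1122 0.1112 0.112 ]
15 [(np.int64(220), np.int64(230), array([ 0.1142, -0.0195]), array([ 0.114 , -0.0158]), np.float64(185.0)), (np.int64(311), np.int64(320), array([0.1138, 0.0135]), array([0.114 , 0.0168]), np.float64(199.0))] [0.1126 0.1124 0.1125 0.1127]
20 [(np.int64(220), np.int64(230), array([ 0.1122, -0.0195]), array([ 0.112 , -0.0158]), np.float64(203.0)), (np.int64(310), np.int64(319), array([0.1118, 0.0131]), array([0.112 , 0.0164]), np.float64(194.0))] [0.1127 0.1125 0.1138 0.1126]
30 [(np.int64(222), np.int64(232), array([ 0.1082, -0.0187]), array([ 0.108 , -0.0151]), np.float64(208.0)), (np.int64(308), np.int64(318), array([0.1079, 0.0124]), array([0.108, 0.016]), np.float64(193.0))] [0.115  0.1145 0.1147 0.1158]
pivot 1002 [ 0.0588 -0.0006 -0.0276] ((0.06138952821493149, -0.0004969625733792782), 0.0056990971788764)
```

```bash
cat >> ray.py <<'E'
def ringray(f,t,q,zt=-.0125,rows=55):
    hsv=cv2.cvtColor(f['pixels'],cv2.COLOR_BGR2HSV); S=hsv[...,1].astype(int); V=hsv[...,2].astype(int)
    P=planeT(f,t,q,zt); k=(S<60)&(V>140)&(np.arange(420)[:,None]<rows)&(abs(np.arange(560)-272)<62); k=cv2.morphologyEx(k.astype(np.uint8),cv2.MORPH_OPEN,np.ones((3,3)))>0
    p=P[k]; p=p[p[:,0]>.1][:,:2]
    g=lambda c:(lambda r:np.r_[np.maximum(r-.0198,0),np.maximum(.0162-r,0)])(np.hypot(*(p-c).T))
    c=least_squares(g,[.113,0]).x
    c2=least_squares(lambda c:np.hypot(*(p-c[:2]).T)-c[2],[.113,0,.018],loss='soft_l1',f_scale=.001).x
    W=wcloud(f);Rm=R.from_quat(np.roll(q,-1)).as_matrix();T=(W-t)@Rm
    kk=k&(P[...,0]>.1); zz=T[kk][:,2]; tt=T[kk]; tt=tt[abs(tt[:,2]-zt)<.004]
    print('ring n',len(p),'annulus',c,'resid mm',1e3*np.sqrt((g(c)**2).mean()),'circle',c2,'z depth',np.nanpercentile(zz,[10,50,90]),'by side',[np.median(tt[(tt[:,1]>0)==b][:,2]) for b in(0,1)])
    m=np.zeros(S.shape,bool); m[140:185,250:295]=1; m&=(S<60)&(V>140); pz=np.nanmedian(T[m][:,2]); pp=planeT(f,t,q,pz)[m][:,:2]
    pv=cv2.minEnclosingCircle(pp.astype(np.float32)); print('pivot',pv,pz); return c,Rm
E
python3 - <<'E'
from ray import *
f=dict(np.load('wr9.npz')); s=manip.state(); t,q=s['tool_pos'],s['tool_rot']
c,Rm=ringray(f,t,q); w=Rm@[c[0],c[1],-.0125]+t; print(w); g,cs=scenefit(w[:2],w[2])
E
```

```text
ring n 776 annulus [ 0.1167 -0.0015] resid mm 0.03100120697847 circle [ 0.1174 -0.0015  0.0179] z depth [-0.0138 -0.0128 -0.0119] by side [np.float64(-0.012852091005779711), np.float64(-0.012801456211562817)]
pivot ((0.05873311311006546, -0.0004724066238850355), 0.006506727077066898) -0.027575072816356086
[ 0.6269 -0.2709  0.1488]
ring scene world 52 [ 0.6274 -0.2679] resid 0.7389626207433375 z 0.1480571920274124
```

move_arm:
  plan:
    - [[-0.03,-0.05,-0.04,0,0,0,0.605],[-0.03,-0.15,-0.04,0,0,0,0.605],[-0.04,-0.25,0,0,0,0,0.605],[-0.04,-0.3,0,0,0,0,0.605],[-0.04,-0.3,0,0,0,0,0.605],[-0.04,-0.3,0,0,0,0,0.605],[-0.03,-0.3,0,0,0,0,0.605],[-0.03,-0.2,0,0,0,0,0.605],[-0.02,-0.13,0,0,0,0,0.605],[-0.006,-0.055,0,0,0,0,0.605]]

```text
time: 22.15
tool_pos: [0.4258, -0.0649, 0.1455]
tool_rot: [0.0, 0.994, 0.105, -0.0]
contact_force: [0.1, -0.9, 0.2]
gripper_width: 0.394
grasp_force: 22.3
```

Run:
```python
from ray import *
f=grab('wrist'); np.savez('wr10.npz',**f); s=manip.state(); t,q=s['tool_pos'],s['tool_rot']
c,Rm=ringray(f,t,q); w=Rm@[c[0],c[1],-.0128]+t; print('ring',w)
W=wcloud(f); z=W[...,2]; A=np.array([.5403,-.0397])
k=(np.hypot(W[...,0]-A[0],W[...,1]-A[1])<.02)&(z>.110)&(z<.1155); print('tip pts',k.sum()); 
if k.sum(): p=((W[k]-t)@Rm)[:,:2]; print(p.min(0),p.max(0))
print('axis-ring in tool mm',1e3*((Rm.T@(np.r_[A,w[2]]-w))))
print(t,s['grasp_force'],s['gripper_width'],s['contact_force'])
h=grab('scene'); np.savez('sc10.npz',**h)
cv2.imwrite('pics/s10.png',np.hstack([cv2.resize(h['pixels'][160:260,210:310],(400,400),interpolation=cv2.INTER_CUBIC),cv2.resize(f['pixels'][0:150,200:350],(400,400))]))
```

```text
ring n 1822 annulus [ 0.1245 -0.0015] resid mm 1.5153505341520692 circle [ 0.1254 -0.0014  0.0195] z depth [-0.0128  0.0319  0.0341] by side [np.float64(-0.0123241061180869), np.float64(-0.012249371185694153)]
pivot ((0.0585794523358345, -0.00037266500294208527), 0.006581949535757303) -0.027006462195714835
ring [ 0.5472 -0.0372  0.1583]
tip pts 1129
[ 0.1061 -0.0111] [0.1267 0.0102]
axis-ring in tool mm [-7.3112  0.9817  0.0009]
[ 0.4259 -0.0647  0.1456] 22.337064743041992 0.3969715323030893 [-0.5556  0.124  -1.7288]
```

View pics/s10.png

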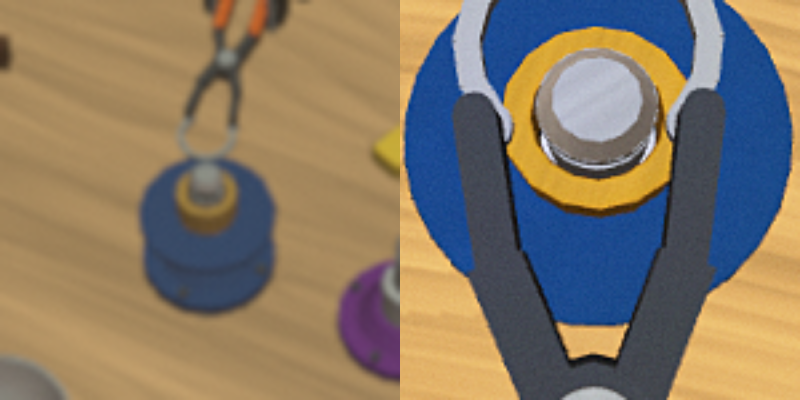

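The scene crop (left) shows the spread ring level above the shaft. The wrist crop (right) shows the tip at (600,95) between the ring arms. Refitting the ring with a depth filter and the tip by ray.

```bash
cat > al.py <<'E'
from ray import *
def align(f,t,q,zr=-.0125):
    W=wcloud(f);Rm=R.from_quat(np.roll(q,-1)).as_matrix();T=(W-t)@Rm; z=W[...,2]
    hsv=cv2.cvtColor(f['pixels'],cv2.COLOR_BGR2HSV); S=hsv[...,1].astype(int); V=hsv[...,2].astype(int)
    P=planeT(f,t,q,zr); k=(abs(T[...,2]-zr)<.005)&(S<70)&(V>130)&(P[...,0]>.102)&(P[...,0]<.14)&(abs(P[...,1])<.026); k=cv2.morphologyEx(k.astype(np.uint8),cv2.MORPH_OPEN,np.ones((3,3)))>0
    p=P[k][:,:2]; g=lambda c:(lambda r:np.r_[np.maximum(r-.0198,0),np.maximum(.0162-r,0)])(np.hypot(*(p-c).T))
    c=least_squares(g,[.1165,-.001]).x
    tz=t[2]-.113; P2=planeT(f,t,q,tz)
    m=(z>.1115)&(z<.1150)&(np.hypot(P2[...,0]-.1165,P2[...,1])<.012)&(V>150)&(S<60)&~k
    tc=cv2.minEnclosingCircle(P2[m][:,:2].astype(np.float32)) if m.sum() else None
    print('ring',k.sum(),c,'res',1e3*np.sqrt((g(c)**2).mean()),'ztool',np.median(T[k][:,2]),'world z top',np.median(z[k]),'tip',m.sum(),tc,np.median(P2[m],0) if m.sum() else 0)
    return c,Rm
E
python3 - <<'E'
from al import *
f=dict(np.load('wr10.npz')); s=manip.state(); t,q=s['tool_pos'],s['tool_rot']
c,Rm=align(f,t,q); w=Rm@[c[0],c[1],-.0125]+t; print(w, 1e3*((Rm.T@(np.r_[.5403,-.0397,w[2]]-w))))
print('phi',delta((.4265,-.0655,.0773)))
E
```

```text
ring 757 [ 0.1161 -0.0021] res 0.04925598796294704 ztool -0.012095773476149603 world z top 0.15782516332331126 tip 835 ((0.11673817783594131, -0.001125828828662634), 0.00934072956442833) [ 0.1166 -0.0011  0.0327]
[ 0.5393 -0.0391  0.1582] [0.8402 0.8404 0.0002]
phi (array([0.002, 0.002, 0.57 ]), np.float64(0.2107), None, array([ 0.4262, -0.0653,  0.1457]))
```

move_arm:
  plan:
    - [[0.004,0.008,0.02,0,0,0,0.605],[0,0,0.05,0,0,0,0.605],[0,0,0.06,0,0,0,0.605],[0,0,0.06,0,0,0,0.605],[0,0,0.06,0,0,0,0.605],[0,0,0.04,0,0,0,0.605],[0,0,0.02,0,0,0,0.605],[0,0,0.01,0,0,0,0.605],[0,0,0,0,0,0,0.605],[0,0,0,0,0,0,0.605]]

```text
time: 23.5
tool_pos: [0.4271, -0.0664, 0.1076]
tool_rot: [0.0, 0.994, 0.105, 0.0]
contact_force: [0.0, -0.3, -1.5]
gripper_width: 0.398
grasp_force: 22.3
```

Run:
```python
from al import *
f=grab('wrist'); s=manip.state(); t,q=s['tool_pos'],s['tool_rot']
c,Rm=align(f,t,q); w=Rm@[c[0],c[1],-.0125]+t; print(w, 1e3*((Rm.T@(np.r_[.5403,-.0397,w[2]]-w))))
print(t,s['contact_force'],s['grasp_force'],s['gripper_width'])
```

```text
ring 756 [ 0.1164 -0.0015] res 0.04401297586777329 ztool -0.012257325751038911 world z top 0.11993613476974338 tip 1333 ((0.11572057753801346, -0.002524483250454068), 0.009357310831546783) [ 0.1156 -0.0025 -0.0054]
[ 0.5406 -0.0406  0.1202] [-0.1174 -0.9342 -0.0003]
[ 0.4271 -0.0664  0.1076] [ 0.647   0.2939 -1.5097] 22.334093749523163 0.3934466237477003
```

move_arm:
  plan:
    - [[-0.004,-0.007,0,0,0,0,0.605],[0,0,0,0,0,0,0.605],[0,0,0,0,0,0,0.605],[0,0,0,0,0,0,0.605],[0,0,0,0,0,0,0.605],[0,0,0,0,0,0,0.605],[0,0,0,0,0,0,0.605],[0,0,0,0,0,0,0.605],[0,0,0,0,0,0,0.605],[0,0,0,0,0,0,0.605]]

```text
time: 24.8
tool_pos: [0.4263, -0.0656, 0.1073]
tool_rot: [-0.0, 0.994, 0.105, 0.0]
contact_force: [0.3, 0.6, -2.0]
gripper_width: 0.396
grasp_force: 22.3
```

Run:
```python
from al import *
for i in range(3):
    f=grab('wrist'); s=manip.state(); t,q=s['tool_pos'],s['tool_rot']
    c,Rm=align(f,t,q); w=Rm@[c[0],c[1],-.0125]+t; print(w, 1e3*((Rm.T@(np.r_[.5403,-.0397,w[2]]-w))))
print(t,q,s['contact_force'],s['grasp_force'],s['gripper_width'])
```

```text
ring 762 [ 0.1165 -0.0015] res 0.042278412923814124 ztool -0.01231710383312577 world z top 0.11966240371979445 tip 1321 ((0.11627437174320221, -0.0017281192122027278), 0.009441430680453777) [ 0.1164 -0.0012 -0.0057]
[ 0.5398 -0.0398  0.1198] [ 0.4802 -0.0198  0.    ]
ring 738 [ 0.1164 -0.0016] res 0.045312546858296235 ztool -0.012357301369265054 world z top 0.11970149380580458 tip 1315 ((0.11652062833309174, -0.0015262699453160167), 0.009395617060363293) [ 0.1164 -0.0012 -0.0057]
[ 0.5398 -0.0398  0.1198] [ 0.5208  0.032  -0.    ]
ring 759 [ 0.1165 -0.0015] res 0.04243617441342555 ztool -0.01224378990536948 world z top 0.11959796388362268 tip 1316 ((0.11623197048902512, -0.0017227984499186277), 0.009472706355154514) [ 0.1163 -0.0013 -0.0056]
[ 0.5398 -0.0398  0.1199] [ 0.4764 -0.0209  0.    ]
[ 0.4263 -0.0656  0.1074] [0.     0.9945 0.1049 0.    ] [ 0.3939  1.0799 -2.3162] 22.33537584543228 0.39619976768629017
```

move_arm:
  plan:
    - [[0,0,0.015,0,0,0,0.605],[0,0,0.025,0,0,0,0.605],[0,0,0.025,0,0,0,0.605],[0,0,0.025,0,0,0,0.605],[0,0,0.025,0,0,0,0.605],[0,0,0.02,0,0,0,0.605],[0,0,0.015,0,0,0,0.605],[0,0,0.006,0,0,0,0.605],[0,0,0,0,0,0,0.605],[0,0,0,0,0,0,0.605]]

```text
time: 26.2
tool_pos: [0.4264, -0.0657, 0.0888]
tool_rot: [0.0, 0.994, 0.105, 0.0]
contact_force: [1.1, -0.2, -1.5]
gripper_width: 0.395
grasp_force: 22.3
```

Run:
```python
from al import *
for i in range(3):
    f=grab('wrist'); s=manip.state(); t,q=s['tool_pos'],s['tool_rot']
    c,Rm=align(f,t,q); w=Rm@[c[0],c[1],-.0125]+t; print(w, 1e3*((Rm.T@(np.r_[.5403,-.0397,w[2]]-w))))
print(t,q,s['contact_force'],s['grasp_force'],s['gripper_width'])
W=wcloud(f); T=(W-t)@Rm; P=planeT(f,t,q,-.0125)
z=W[...,2]; k=(np.hypot(W[...,0]-.5403,W[...,1]+.0397)>.0125)&(z>.088)&(z<.0945)&(np.hypot(W[...,0]-.5403,W[...,1]+.0397)<.022); print('hub top',np.median(z[k]),k.sum())
cv2.imwrite('pics/w11.png',cv2.resize(f['pixels'][0:150,175:375],(800,600),interpolation=cv2.INTER_CUBIC))
```

```text
ring 765 [ 0.1164 -0.0015] res 0.043545995960412025 ztool -0.012345860406070792 world z top 0.1010918130944379 tip 1242 ((0.11576809734106064, -0.0017150524072349072), 0.009389849379658699) [ 0.1142 -0.0014 -0.0243]
[ 0.5399 -0.0398  0.1012] [ 0.425  -0.0579  0.0001]
ring 764 [ 0.1164 -0.0015] res 0.04391200753897207 ztool -0.012302327909069894 world z top 0.10107215682834111 tip 1239 ((0.11456313729286194, -0.001582226250320673), 0.008875097148120403) [ 0.1142 -0.0014 -0.0242]
[ 0.5399 -0.0398  0.1013] [ 0.4284 -0.0582  0.0001]
ring 755 [ 0.1165 -0.0015] res 0.04065453478528487 ztool -0.012292663524726912 world z top 0.10103468135575253 tip 1241 ((0.11616654694080353, -0.0017250003293156624), 0.009412262588739395) [ 0.1142 -0.0014 -0.0243]
[ 0.5399 -0.0399  0.1012] [ 0.4332 -0.0724  0.0001]
[ 0.4263 -0.0656  0.0887] [0.     0.9945 0.105  0.0001] [-0.4852  0.0771 -0.8557] 22.33498513698578 0.3954251707577128
hub top 0.09166043775123225 1651
```

View pics/w11.png

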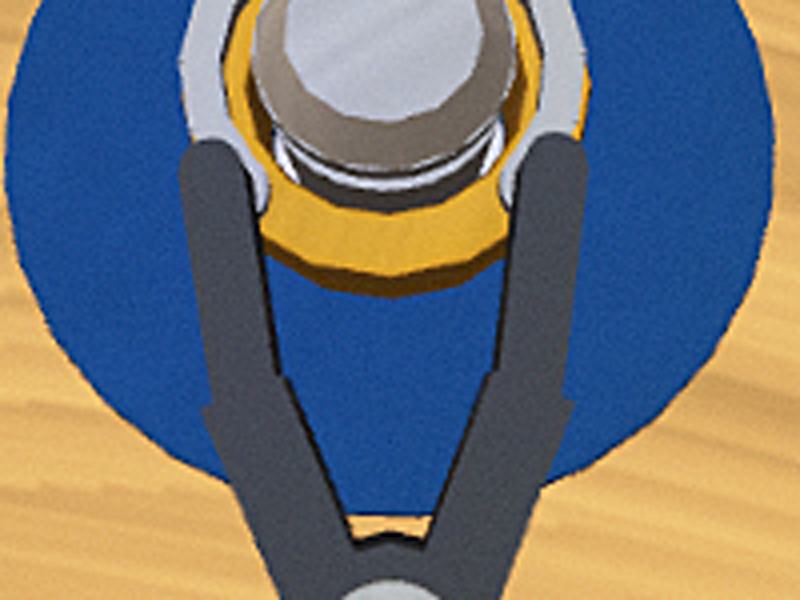

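The ring encloses the shaft: arms at (215,60) and (560,60), shaft at (383,60). It is centred to about 0.5 mm with mid-height near 99.3 mm, and no contact force shows. Handing in.

```bash
python3 -c "
from plant import manip
print(manip.job_done())"
```

```text
the job is handed in; nothing more can be done
None
```

The plate sits flat on the spindle shoulder and is released; the squeezed pliers hold the spread ring at the groove, centred to about 0.5 mm by camera and with no contact force showing; handed in at about 26 s, verdict not reported.

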